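# Sort the bar bits after a wine evening

### The job

Clear up the bar bits: lay both corks crosswise in the sloped cork rack so that they roll down and lie across it at its stop, one behind the other; stand the two bottle stoppers upright in the wooden tray, one in each compartment; and stand the jigger in the middle of the slate coaster. Do not push the cup or the keys about.

Things in the scene. Friction and masses are not known exactly. Their poses are not given: they have to be found in the camera images.
- cork_1: pulled wine cork, tan mottled cylinder with dark red end, diameter 23 (radius 11.6), length 45, 12 g, lying on its side. Its axis is its own y axis; the origin lies on its skin: the cylinder's middle is 11.6 mm from the origin along its own z (z points up at the start). It rolls freely. The two corks are alike and interchangeable
- cork_2: pulled wine cork, tan mottled cylinder with dark red end, diameter 23 (radius 11.6), length 45, 12 g, lying on its side. Its axis is its own y axis; the origin lies on its skin: the cylinder's middle is 11.6 mm from the origin along its own z (z points up at the start). It rolls freely. The two corks are alike and interchangeable
- steel_stopper: silvery bottle stopper standing on its round 34 mm knob, plug end up, 48 tall, 60 g. Round about its z axis (up); origin at the centre of the underside. Widest in its lowest 15 mm, narrower above: grip it low. The five loose things stand in a row, 70 mm or more apart, along the worktop edge (1.3 rad from world x)
- brass_stopper: brass-yellow bottle stopper standing on its round 34 mm knob, plug end up, 48 tall, 60 g. Round about its z axis (up); origin at the centre of the underside. Widest in its lowest 15 mm, narrower above: grip it low. The five loose things stand in a row, 70 mm or more apart, along the worktop edge (1.3 rad from world x)
- jigger: silvery double-cone bar measure (hourglass), 46 across at both ends, 80 tall, 110 g, standing upright; origin at the centre of the underside, z up. For contact it is a plain cylinder of 46 mm diameter: close the fingers on 46 mm
- cork_rack: fixed wooden rack, 134 long (x), 78 wide (y). Pale ramp falls 12.6 deg to a stop at -x, +x end open. Ramp height = 12 mm + 0.224*(x+58 mm), from stop face x=-58 to x=+66. Lane 66 wide between darker rails 12 above ramp; stop 17 above. A cork let go 5 mm over it at x=+22, axis along y, rolls down; corks rest with middles at x=-47 and -24. Origin: footprint centre, on worktop
- stopper_tray: fixed shallow dark wooden tray, 84 (own x) by 130 (own y) by 9 high, walls and floor 4 thick, so the rim and the divider stand 5 above the floor. One divider across the middle (y = 0) makes two compartments, each 76 (x) by 59 (y) inside, centred at y = +31.5 and -31.5 mm. Origin at the centre of the underside, z up
- coaster: fixed square dark-grey slate coaster, 96 x 96 x 6; origin at the centre of the underside, so its top is 6 mm above. Rack, tray and coaster stand in a second row behind the loose things; a wall cabinet hangs 460 above the worktop not far behind, so carry things low (gripping point about 125 up)
- cup: bystander: small cream cup with handle, 62 x 89 x 52, leave it alone. Origin at the centre of the underside
- keys: bystander: bunch of keys lying flat, 104 x 115 x 8, leave it alone. Origin at the centre of the underside
Things that resemble listed ones, but are neither listed nor needed, are in the scene too. Leave any green, pink or purple look-alike of the cork_1 alone.

How it is judged:
By the outcome, as a careful person would: the job done as asked, in the order asked, and still so for the second after the job is handed in, with the robot touching nothing.
It also fails if it takes over 102 s, if anything falls off the work surface, if the arm or the gripper's body presses on something with over 40 N, if the wrist force passes 120 N, or if a joint passes its speed limit or range.

### The arm

A 6-joint arm with a two-finger parallel gripper is mounted at the origin on a cart in front of the work surface, level with it; the furniture and walls round the work are solid. World frame = base frame: x ahead of the robot, y to its left, z up, the work surface at z = 0. Lengths are in m, angles in rad, forces in N, time in s.
With the tool pointing down it reaches from about 0.375 to 0.975 m from the base axis. Payload 3.8 kg.
Tool frame: the origin (TCP) lies midway between the tips of the shut fingers; the grasp point (between the pads) lies 19 mm behind it; z points along the fingers, y is the direction in which the jaws open and shut (so a half turn about z gives the same grasp; the last joint's range is limited). The gripper opens to 85 mm and grips with 20 to 120 N. Pads are 22 mm wide; open, the fingers measure 114 mm over their backs; the gripper's body (76 mm by 85 mm) begins 54 mm behind the grasp point. The pads swing forward as they close: fully open they stand 13 mm farther back than shut.
Start: joints at [-1.194, 0.264, 1.604, -0, 1.274, -0.037], TCP at [0.271, -0.618, 0.231] pointing down, gripper open.
Joint ranges: [-2.63, 2.63], [-0.94, 2.18], [0.31, 2.57], [-1.31, 4.45], [0, 2.66], [-2.55, 2.55]. Speed limits (rad/s): [2.57, 2.57, 3.14, 3.14, 3.14, 3.14].

### API

Orientations are given as a rotation vector (axis times angle).
In Python, from workcell import bot gives the robot as it stands.
- The arm moves only by the tool drive_tool, never from a script. Its argument "steps" is a list of rows, each a list of 2 entries, a list of its own where there are three numbers: the shift along the tool's x, y, z in mm, then the turn about the tool's z in degrees. In form: [[[dx, dy, dz], twist], ...]. A call has 1 to 8 rows; each row shifts and turns the commanded pose from where the row before left it, along the tool's axes as they then stand; what a row does not reach is not made up. A row lasts 1/12 s, in which the tool goes at most 41.7 mm and 7.16 degrees, less where a joint would pass 70% of its speed; a pose out of reach is approached as far as the arm can. A call is refused whole if a number of a shift passes 41.7 or a number of a turn 7.16, either way. A call with a gripper value outside its range is refused whole. "jaw" is the opening, from 0 (shut) to 1 (fully open), set as the call begins (left out, the last holds). The fingers move at their own pace and stop on an object; "force" is the grip in N (left out, the last holds). Time passes only in rows, so rows that do not move let the fingers close. It gives the time, the measured TCP pose, the force and the opening at its end, in the units of the state.
- bot.read_state(): the state, without advancing time (a new reading comes with each control period).
- bot.read_camera(name): name is "scene" or "top" or "wrist"; returns the picture (384x512x3 uint8, red, green, blue); there is no depth.
- bot.camera_info(name): a dict with "fx", "fy", "cx", "cy" (pixels), "D" ([k1, k2, p1, p2, k3] as OpenCV has them; the pictures are not rectified), "position" and "attitude" of the camera in the world. Camera axes: x right, y down, z forward; pixel columns grow to the right and rows downward; lengths in m; the calibration is good to about 2 mm. A picture is of the moment at which its call begins: read the wrist's pose just before it. camera_info takes no time and is no camera call; for the wrist camera it gives the pose at the moment of the call.
- bot.finish_job(): hands the job in, once; it reports no verdict.
The state is a dict: "time": time; "q": joint angles; "joint_vel": joint speeds; "joint_torque": joint torques, N m; "tool_pos": TCP position; "tcp_rot": TCP orientation; "wrist_force": force on the tool from outside, world axes, zero at the start; "torque": the same for the moment, N m; "width": opening from 0.0 (shut) to 1.0 (fully open).
Only numpy, scipy, OpenCV 4.12 (cv2) and the standard library are available. Lean on these libraries where they do the work, as an engineer would, in place of code of your own. Each camera call takes 0.05 s, during which the arm holds its last target.

## Working session

There is one attempt and no reset: what is moved stays moved. The work goes in short steps, Python scripts to look and compute and a tool call to move; the robot and the scene stay as the last step left them, time stands still between calls to the robot, and variables do not carry over. Pictures are saved under pics/ and viewed, and the job is handed in when it is done.

Besides the shell and the picture viewer there is one more tool, called after "Emit:" as name(argument=value, ...) on one line, values as JSON. drive_tool: Moves the arm, as the interface text tells. Its arguments: {"type":"object","properties":{"steps":{"type":"array","items":{"type":"array"}},"jaw":{"type":"number"},"force":{"type":"number"}},"required":["steps"]}

```bash
mkdir -p pics; ls; cat > h.py <<'E'
import numpy as np,cv2
from workcell import bot
from scipy.spatial.transform import Rotation as R
def snap(cam,name):
    im=bot.read_camera(cam); cv2.imwrite('pics/%s.png'%name,cv2.cvtColor(np.asarray(im),cv2.COLOR_RGB2BGR)); return im
E
python3 - <<'E'
from h import *
for c in ['scene','top']:
    print(bot.camera_info(c)); snap(c,c+'0')
print(bot.read_state())
print(bot.camera_info('wrist'))
E
```

```text
pics
{'fx': 365.6749039152583, 'fy': 365.6749039152583, 'cx': 251.80352781065272, 'cy': 189.12212320822948, 'D': array([-0.01615099,  0.        ,  0.        ,  0.        ,  0.        ]), 'position': array([-0.02942273,  0.17435651,  0.65584162]), 'attitude': array([-1.06036072,  2.34016962, -1.06700038])}
{'fx': 368.42100174254904, 'fy': 368.42100174254904, 'cx': 249.41487469052478, 'cy': 188.37983936507052, 'D': array([0.01477685, 0.        , 0.        , 0.        , 0.        ]), 'position': array([ 0.33419461, -0.282784  ,  1.04969341]), 'attitude': array([-2.14311756,  2.10535834, -0.20206664])}
{'time': 0.1, 'q': array([-1.19388467e+00,  2.64669528e-01,  1.60524357e+00, -1.80715500e-05,
        1.27369853e+00, -3.69006127e-02]), 'joint_vel': array([-0.00158197, -0.00207435, -0.00511778,  0.00057203,  0.00135571,
        0.00047398]), 'joint_torque': array([ 8.64370777e-04, -5.16706395e+01, -3.68589699e+01, -5.49777440e-05,
        6.31153991e-03,  1.37352913e-05]), 'tool_pos': array([ 0.27116811, -0.61741412,  0.23008879]), 'tcp_rot': array([-3.07263986e+00, -6.44986792e-01,  5.62948883e-04]), 'wrist_force': array([-1.64001937,  0.05394388, -0.16167252]), 'torque': array([ 0.01775152, -0.00180735,  0.03505945]), 'width': 1.0002820544674185}
{'fx': 319.9694197289899, 'fy': 319.9694197289899, 'cx': 250.02428140964554, 'cy': 189.35689584776787, 'D': array([-0.07058011,  0.        ,  0.        ,  0.        ,  0.        ]), 'position': array([ 0.33809475, -0.58832688,  0.37141739]), 'attitude': array([ 2.4207498 , -1.57808142, -0.23548057])}
```

View pics/scene0.png

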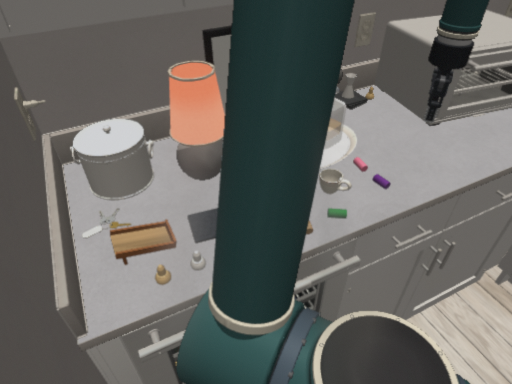

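View pics/top0.png

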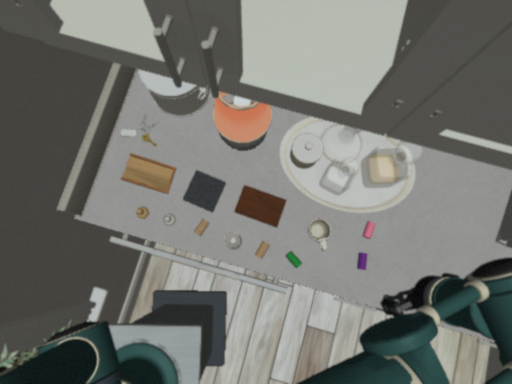

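```bash
python3 - <<'E'
import cv2
a=cv2.imread('pics/top0.png'); cv2.imwrite('pics/topc.png',cv2.resize(a[145:275,105:305],None,fx=4,fy=4,interpolation=cv2.INTER_CUBIC))
a=cv2.imread('pics/scene0.png'); cv2.imwrite('pics/scc.png',cv2.resize(a[200:300,80:240],None,fx=5,fy=5,interpolation=cv2.INTER_CUBIC))
E
```

```text
(no output)
```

View pics/topc.png

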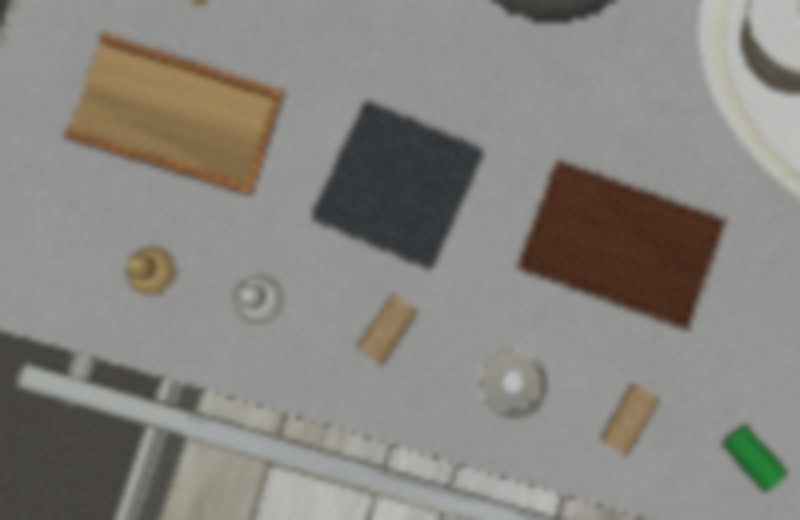

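View pics/scc.png

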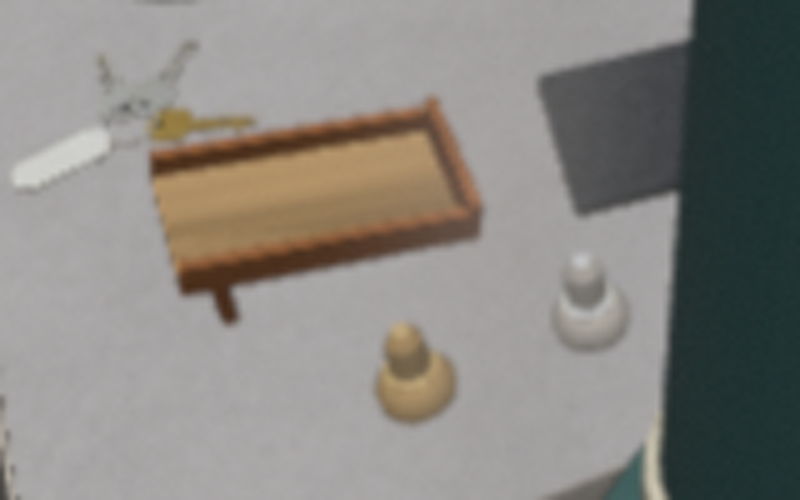

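Candidates, in top pixels. For the corks there are tan (202,228) and (262,250); green (293,259), purple (362,261) and pink (369,229) are look-alikes. For the stoppers there are brass (142,212) and steel (169,219). The jigger is (233,240). The scene view also shows far look-alikes near (348,90) and (370,92), which are out of the row. The rack's stop is on its coaster side and its open end is to the left. The crop confirms the choice. Now I'll measure.

```bash
cat >> h.py <<'E'
def ray(cam,uv,info=None):
    i=info or bot.camera_info(cam)
    K=np.array([[i['fx'],0,i['cx']],[0,i['fy'],i['cy']],[0,0,1]])
    p=cv2.undistortPoints(np.array(uv,float).reshape(-1,1,2),K,i['D']).reshape(-1,2)
    d=np.c_[p,np.ones(len(p))]@R.from_rotvec(i['attitude']).as_matrix().T
    return np.array(i['position']),d
def plane(cam,uv,z,info=None):
    o,d=ray(cam,uv,info); return o+d*((z-o[2])/d[:,2])[:,None]
E
cat > m.py <<'E'
from h import *
im=cv2.imread('pics/top0.png'); hsv=cv2.cvtColor(im,cv2.COLOR_BGR2HSV)
def blob(mask,x,y,w,h):
    m=np.zeros_like(mask); m[y:y+h,x:x+w]=mask[y:y+h,x:x+w]
    c,_=cv2.findContours(m,cv2.RETR_EXTERNAL,cv2.CHAIN_APPROX_NONE); return max(c,key=cv2.contourArea)
sat=((hsv[...,1]>70)).astype(np.uint8)*255
grey=hsv[145:275,105:305]; 
dark=((hsv[...,2]<95)).astype(np.uint8)*255
def show(n,c,z):
    P=plane('top',c.reshape(-1,2),z)[:,:2]
    r=cv2.minAreaRect((P*1000).astype(np.float32)); b=cv2.boxPoints(r)
    print(n,'area',cv2.contourArea(c),'c',np.round(r[0],1),'size',np.round(r[1],1),'ang',round(r[2],1),'box',np.round(b).tolist())
show('cork_a',blob(sat,190,215,24,26),.014)
show('cork_b',blob(sat,250,237,24,26),.014)
show('rack',blob(sat,115,145,65,55),.03)
show('tray',blob(sat,228,180,65,52),.009)
show('coaster',blob(dark,180,165,50,50),.006)
show('brass',blob(sat,132,200,20,24),.010)
E
python3 m.py; python3 - <<'E'
import cv2
im=cv2.imread('pics/top0.png');h=cv2.cvtColor(im,cv2.COLOR_BGR2HSV)
for r in (212,219,240):
    print(r,h[r,155:180 ,2] if r!=240 else h[r,218:248,2]); 
print(h[219,155:180,1],h[228,195:210])
E
```

```text
cork_a area 87.5 c [ 418.6 -150.8] size [19.6 40.7] ang 58.2 box [[396.0, -148.0], [431.0, -170.0], [441.0, -153.0], [407.0, -132.0]]
cork_b area 90.5 c [ 359.5 -321.3] size [19.7 40.8] ang 63.7 box [[337.0, -321.0], [373.0, -339.0], [382.0, -321.0], [346.0, -303.0]]
rack area 1240.5 c [567.    2.7] size [139.2  79.2] ang 73.8 box [[510.0, -53.0], [586.0, -75.0], [624.0, 59.0], [548.0, 81.0]]
tray area 1167.0 c [ 482.5 -314.2] size [125.9  80.1] ang 71.0 box [[424.0, -361.0], [500.0, -387.0], [541.0, -268.0], [465.0, -242.0]]
coaster area 994.5 c [ 523.7 -153. ] size [94.8 94.4] ang 67.8 box [[462.0, -179.0], [550.0, -215.0], [585.0, -127.0], [498.0, -91.0]]
brass area 81.0 c [457.6  19.2] size [28.9 28.2] ang 4.0 box [[442.0, 32.0], [444.0, 4.0], [473.0, 6.0], [471.0, 34.0]]
212 [148 148 147 149 149 150 147 147 148 148 149 148 148 148 144 146 147 148
 147 149 147 147 148 148 147]
219 [148 147 148 147 147 149 146 145 131 131 150 169 167 150 130 110 135 163
 152 133 130 142 149 150 149]
240 [147 148 148 148 148 150 144 136 139 143 144 144 156 180 188 187 181 167
 144 138 138 128 112 117 143 151 148 150 151 150]
[ 3  2  2  5  3  5  2  5  4 10  8  5  5  8 20 16  8  9 15 17 12  4  3  2
  3] [[ 18  19 135]
 [ 16  59 129]
 [ 16  95 134]
 [ 17  94 146]
 [ 18  90 151]
 [ 17  87 153]
 [ 18  91 149]
 [ 17  94 149]
 [ 17  99 142]
 [ 16  99 129]
 [ 16  57 120]
 [ 21  14 128]
 [ 20   5 143]
 [ 45   3 148]
 [  0   0 148]]
```

```bash
cat >> h.py <<'E'
def axes(s):
    M=R.from_rotvec(s['tcp_rot']).as_matrix(); return M
def yaw(v): return np.degrees(np.arctan2(v[1],v[0]))
def go(x,y,z,yw=None):
    """deltas in tool frame (mm) to world target mm, and twist (deg) for jaw yaw yw mod 180"""
    s=bot.read_state(); M=axes(s); p=s['tool_pos']*1000
    d=M.T@(np.array([x,y,z])-p)
    tw=None
    if yw is not None: tw=-((yw-yaw(M[:,1])+90)%180-90)
    print('t',round(s['time'],2),'at',np.round(p,1),'jaw yaw',round(yaw(M[:,1]),1),'tilt',np.round(M[:2,2],3),'delta tool',np.round(d,1),'rows',round(np.abs(d).max()/41.7,1),'twist',tw,'q6',round(s['q'][5],2),'w',round(s['width'],3))
E
python3 -c "
from h import *
go(360,-321,230,-105.5)"
```

```text
t 0.1 at [ 271.2 -617.4  230.1] jaw yaw -66.3 tilt [-0.001  0.002] delta tool [ 200.5 -235.7    0.6] rows 5.7 twist 39.210003720108986 q6 -0.04 w 1.0
```

Emit:
drive_tool(steps=[[[25,-30,0],0],[[25,-30,0],0],[[25,-30,0],0],[[25,-30,0],0],[[25,-30,0],0],[[25,-30,0],0],[[25,-30,0],0],[[25,-30,0],0]])

```text
time: 0.77
tool_pos: [0.3578, -0.3158, 0.2308]
tcp_rot: [-3.074, -0.644, 0.0]
wrist_force: [1.3, 0.1, -0.4]
width: 0.997
```

Emit:
drive_tool(steps=[[[0,0,0],6.5],[[0,0,0],6.5],[[0,0,0],6.5],[[0,0,0],6.5],[[0,0,0],6.5],[[0,0,0],6.5],[[0,0,0],0]])

```text
time: 1.35
tool_pos: [0.3577, -0.3175, 0.2308]
tcp_rot: [-3.113, 0.422, 0.001]
wrist_force: [-0.6, 1.0, 0.7]
width: 1.002
```

```bash
python3 -c "
from h import *
go(360,-321,230,-105.5)
import pickle
i=bot.camera_info('wrist');snap('wrist','w1');pickle.dump(i,open('w1.pkl','wb'))
print(R.from_rotvec(i['attitude']).as_matrix(),i['position'])
snap('top','top1');snap('scene','scene1')"
```

```text
t 1.35 at [ 357.7 -317.5  230.8] jaw yaw -105.4 tilt [-0.001  0.001] delta tool [3.1 2.8 0.8] rows 0.1 twist 0.05727897100115342 q6 1.06 w 1.002
[[-0.26517003 -0.92317519 -0.27826684]
 [-0.96420021  0.25338511  0.07819167]
 [-0.00167594  0.28903903 -0.95731585]] [ 0.42822721 -0.33732867  0.37210736]
```

View pics/w1.png

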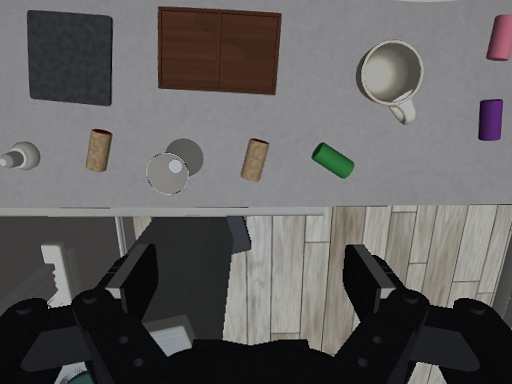

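The wrist view shows the tan corks at (98,150) and (255,160), with the green look-alike at (333,161). The jigger is at (168,172), the tray at (220,50), the coaster at (70,57) and the steel stopper at (25,157).

```bash
cat > m2.py <<'E'
from h import *
import pickle
def load(n): 
    im=cv2.imread('pics/%s.png'%n); return im,cv2.cvtColor(im,cv2.COLOR_BGR2HSV),pickle.load(open(n+'.pkl','rb'))
def rect(n,mask,roi,z,info):
    x,y,w,h=roi; m=np.zeros_like(mask); m[y:y+h,x:x+w]=mask[y:y+h,x:x+w]
    c,_=cv2.findContours(m,cv2.RETR_EXTERNAL,cv2.CHAIN_APPROX_NONE); c=max(c,key=cv2.contourArea)
    P=plane('wrist',c.reshape(-1,2),z,info)[:,:2]*1000
    r=cv2.minAreaRect(P.astype(np.float32)); b=cv2.boxPoints(r)
    e=b[1]-b[0]; f=b[2]-b[1]; L=e if np.hypot(*e)>np.hypot(*f) else f
    print(n,'px',cv2.boundingRect(c),'c',np.round(r[0],1),'size',np.round(r[1],1),'long ang',round(float(yaw(L))%180,1))
    return r
E
python3 - <<'E'
from m2 import *
im,h,i=load('w1')
sat=(h[...,1]>60).astype(np.uint8)*255
dark=(h[...,2]<100).astype(np.uint8)*255
rect('corkA',sat,(75,118,50,65),.014,i)
rect('corkB',sat,(230,125,50,65),.014,i)
rect('tray',sat,(140,0,160,105),.009,i)
rect('coaster',dark,(10,0,120,115),.006,i)
print(plane('wrist',[[147,172],[189,172],[168,152],[168,194]],.08,i)*1000)
E
python3 -c "
import cv2
a=cv2.imread('pics/w1.png');cv2.imwrite('pics/w1c.png',cv2.resize(a[110:215,0:290],None,fx=2.7,fy=2.7,interpolation=cv2.INTER_CUBIC))"
```

```text
corkA px (86, 129, 26, 43) c [ 415.3 -152.2] size [23.7 50.1] long ang 148.2
corkB px (241, 139, 28, 42) c [ 356.5 -321.8] size [21.8 48. ] long ang 150.3
tray px (158, 7, 124, 88) c [ 479.8 -315.5] size [128.5  83.1] long ang 71.2
coaster px (27, 10, 86, 96) c [ 520.  -155.2] size [97.3 95.7] long ang 68.1
[[ 385.64851556 -224.04259868   80.        ]
 [ 374.97376918 -262.60974722   80.        ]
 [ 398.30156636 -249.76289158   80.        ]
 [ 359.7194677  -236.07505504   80.        ]]
```

View pics/w1c.png

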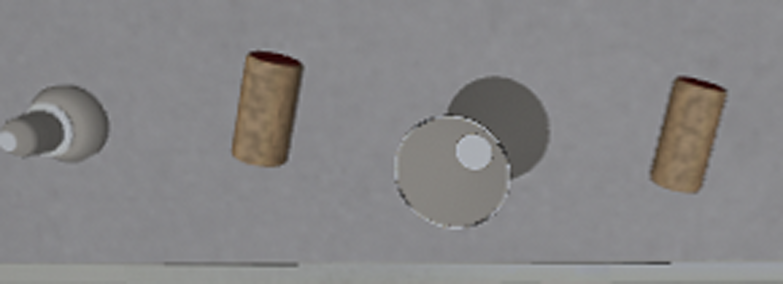

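Emit:
drive_tool(steps=[[[1,3.3,35],0],[[0,0,40],7.1],[[0,0,40],7.1],[[0,0,40],0],[[0,0,0],0]], jaw=0.55, force=30)

```text
time: 1.92
tool_pos: [0.3527, -0.3161, 0.0684]
tcp_rot: [-3.031, 0.795, 0.021]
wrist_force: [-1.5, 1.0, -0.5]
width: 0.55
```

```bash
python3 -c "
from h import *
go(358,-321,5,-120)
import pickle
i=bot.camera_info('wrist');snap('wrist','w2');pickle.dump(i,open('w2.pkl','wb'))"
```

```text
t 1.92 at [ 352.7 -316.1   68.4] jaw yaw -119.4 tilt [-0.011  0.011] delta tool [ 8.   2.  63.2] rows 1.5 twist 0.6201566337287829 q6 1.3 w 0.55
```

View pics/w2.png

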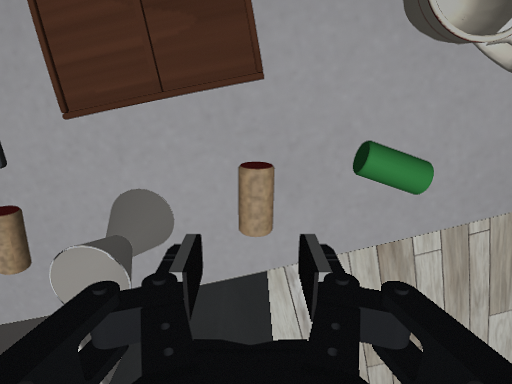

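```bash
python3 - <<'E'
from m2 import *
im,h,i=load('w2')
sat=(h[...,1]>60).astype(np.uint8)*255
rect('corkB',sat,(225,150,65,95),.014,i)
s=bot.read_state();print(s['q'],s['joint_vel'])
go(358,-321,5,-120)
E
```

```text
corkB px (239, 162, 35, 75) c [ 356.1 -322.2] size [21.7 50.7] long ang 150.1
[-7.83156583e-01  5.71251900e-02  2.16260449e+00  2.07517062e-06
  9.33114376e-01  1.30022515e+00] [ 0.00037328 -0.06408188 -0.09521385 -0.00010509  0.02467668  0.00535572]
t 1.97 at [ 354.6 -317.9   72. ] jaw yaw -119.4 tilt [-0.008  0.008] delta tool [ 5.2  1.3 66.9] rows 1.6 twist 0.6300136879686988 q6 1.3 w 0.548
```

Emit:
drive_tool(steps=[[[1.5,2,20],0],[[0,0,20],0],[[0,0,15],0],[[0,0,10],0],[[0,0,0],0]])

```text
time: 2.38
tool_pos: [0.3587, -0.3241, 0.0117]
tcp_rot: [-3.038, 0.798, 0.0]
wrist_force: [-0.3, 1.1, 0.4]
width: 0.548
```

```bash
python3 -c "
from h import *
go(357,-321.5,5,-120)"
```

```text
t 2.38 at [ 358.7 -324.1   11.7] jaw yaw -119.4 tilt [-0.  0.] delta tool [-2.7 -1.4  6.7] rows 0.2 twist 0.5670728911595404 q6 1.3 w 0.548
```

Emit:
drive_tool(steps=[[[-2,-1.5,6.5],0],[[0,0,0],0]])

```text
time: 2.55
tool_pos: [0.3579, -0.3218, 0.0056]
tcp_rot: [3.038, -0.799, 0.002]
wrist_force: [-0.4, -0.1, 0.1]
width: 0.55
```

Emit:
drive_tool(steps=[[[0,0,0],0],[[0,0,0],0],[[0,0,0],0],[[0,0,0],0],[[0,0,0],0],[[0,0,0],0]], jaw=0, force=25)

```text
time: 3.05
tool_pos: [0.3581, -0.3221, 0.0058]
tcp_rot: [3.037, -0.799, 0.002]
wrist_force: [-0.8, 1.5, 5.9]
width: 0.256
```

Emit:
drive_tool(steps=[[[0,0,-30],0],[[0,0,-40],-7],[[0,0,-40],-7],[[0,0,0],0]])

```text
time: 3.38
tool_pos: [0.3619, -0.3259, 0.1232]
tcp_rot: [3.105, -0.415, 0.018]
wrist_force: [0.9, -1.7, 1.7]
width: 0.256
```

```bash
python3 -c "
from h import *
go(570,25,125,-105.5)
import pickle
i=bot.camera_info('wrist');snap('wrist','w3');pickle.dump(i,open('w3.pkl','wb'))"
```

```text
t 3.38 at [ 361.9 -325.9  123.2] jaw yaw -105.2 tilt [ 0.01 -0.01] delta tool [ 108.7 -393.2   -3.3] rows 9.4 twist 0.28170449042093537 q6 1.05 w 0.256
```

View pics/w3.png

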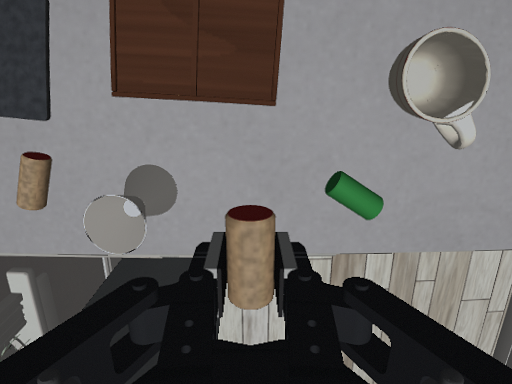

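Emit:
drive_tool(steps=[[[-1,-41,0],0],[[-1,-41,0],0],[[-1,-41,0],0],[[-1,-41,0],0],[[-1,-41,0],0],[[-1,-41,0],0],[[-1,-41,0],0],[[-1,-38,0],0]])

```text
time: 4.1
tool_pos: [0.4356, -0.0039, 0.1136]
tcp_rot: [-3.113, 0.425, 0.002]
wrist_force: [0.1, -0.3, 0.3]
width: 0.259
```

Emit:
drive_tool(steps=[[[0,0,0],0],[[0,0,0],0],[[0,0,0],0]])

```text
time: 4.35
tool_pos: [0.4356, -0.0061, 0.1137]
tcp_rot: [3.112, -0.422, -0.003]
wrist_force: [0.3, -0.5, -0.1]
width: 0.254
```

```bash
python3 -c "
from h import *
go(570,25,125,-105.5)
import pickle
i=bot.camera_info('wrist');snap('wrist','w4');pickle.dump(i,open('w4.pkl','wb'))"
```

```text
t 4.35 at [435.6  -6.1 113.7] jaw yaw -105.4 tilt [-0.002 -0.   ] delta tool [121.3 -65.8 -11.6] rows 2.9 twist 0.06597049738140015 q6 1.77 w 0.254
```

View pics/w4.png

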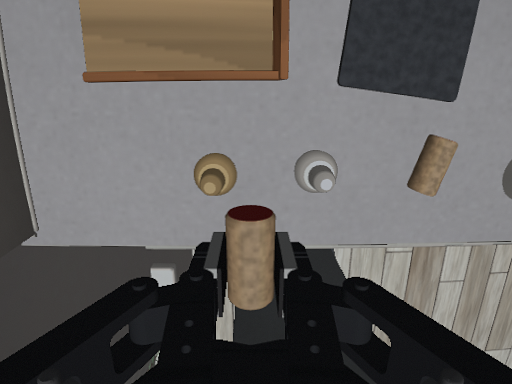

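```bash
python3 - <<'E'
from m2 import *
im,h,i=load('w4')
c=im[0:100,60:300]; cv2.imwrite('pics/w4c.png',cv2.resize(c,None,fx=3.3,fy=3.3,interpolation=cv2.INTER_CUBIC))
P=plane('wrist',[[84,81],[287,79]],0.0,i)*1000;print(P,np.hypot(*(P[1]-P[0])[:2]),yaw(P[0]-P[1]))
# knobs: centre rays
print(plane('wrist',[[215,174],[316,172]],.009,i)*1000, plane('wrist',[[194,174],[237,174],[295,172],[338,172]],.009,i)*1000)
sat=(h[...,1]>60).astype(np.uint8)*255
rect('corkA',sat,(400,120,65,85),.014,i)
E
```

```text
[[550.48877503  95.63394655   0.        ]
 [508.82276119 -55.5410575    0.        ]] 156.81179343000073 74.59102434100866
[[453.99175687  17.45832846   9.        ]
 [434.38397299 -60.15747766   9.        ]] [[458.43262796  33.5551491    9.        ]
 [449.36181597   0.64516492   9.        ]
 [438.78681022 -44.04959262   9.        ]
 [429.75344252 -77.13474502   9.        ]]
corkA px (407, 135, 51, 61) c [ 416.8 -149.6] size [26.6 45.7] long ang 148.0
```

View pics/w4c.png

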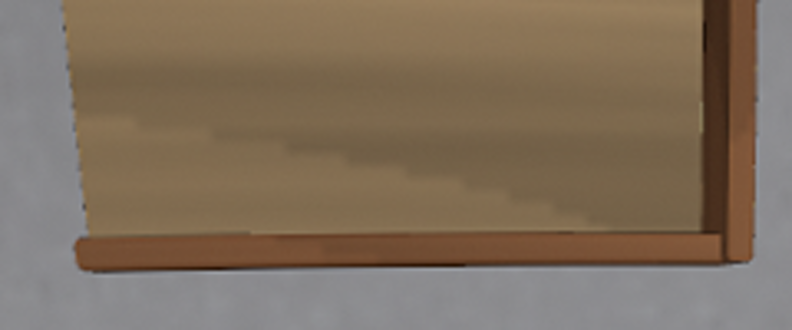

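```bash
python3 - <<'E'
from m2 import *
im,h,i=load('w4')
A=(plane('wrist',[[83,80.5]],0.052,i)*1000)[0];B=(plane('wrist',[[287.5,79]],0.029,i)*1000)[0]
print(i['position'],A,B,np.hypot(*(B-A)[:2]),yaw(A-B))
# ramp-left edge inside rails at height 39.8, x=+66 ; stop face base at x=-58
Q=plane('wrist',[[82,20],[86,68]],0.0398,i)*1000;S=plane('wrist',[[279,30]],0.029,i)*1000;print(Q,S)
a=np.radians(74.5);ex=np.array([np.cos(a),np.sin(a)]);ey=np.array([-ex[1],ex[0]])
# own frame near edge: +y axis = 164.5deg -> points to -x world, so near rail is at y=+39
for P,l in((A,(67,39)),(B,(-67,39))): print('origin',P[:2]-l[0]*ex-l[1]*ey)
# top-camera corners
t=lambda uv,z:(plane('top',[uv],z)*1000)[0]
E
python3 - <<'E'
import cv2
a=cv2.imread('pics/top0.png');cv2.imwrite('pics/rk.png',cv2.resize(a[148:198,116:182],None,fx=10,fy=10,interpolation=cv2.INTER_CUBIC))
E
```

```text
[ 0.50625538 -0.02577137  0.25488956] [541.92764741  71.36586712  52.        ] [508.44303832 -52.47987612  29.        ] 128.292584213746 74.87047996033478
[[578.63081738  63.94045971  39.8       ]
 [550.75321632  72.27022014  39.8       ]] [[539.83740192 -54.50662426  29.        ]]
origin [561.60426389  -3.61966991]
origin [563.92959719   1.66106758]
```

View pics/rk.png

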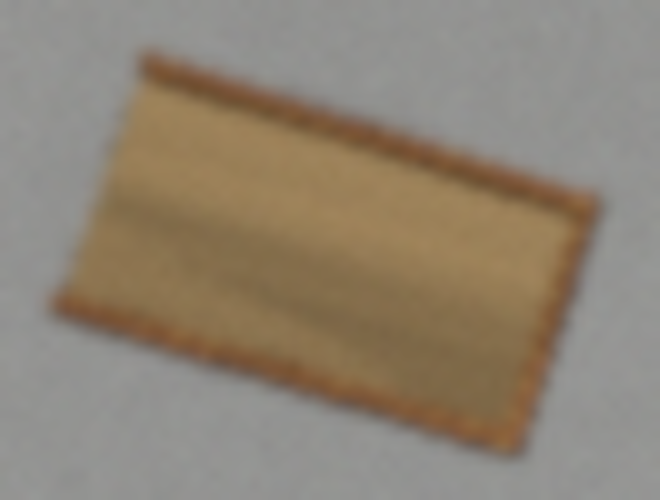

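```bash
python3 - <<'E'
from m2 import *
im,h,i=load('w4')
s=bot.read_state();M=axes(s)
for uv,z in(((250,213),.1197),((250,306),.1197+.0116),((250,206),.1313)): print((plane('wrist',[uv],z,i)[0]-s['tool_pos'])@M*1000)
go(569.4,21,125,-105.4)
E
```

```text
[20.96607164 -0.51736405 -5.8825692 ]
[-20.28589197  -0.39091835 -17.41232869]
[ 28.49290045  -0.52380284 -17.49539606]
t 4.4 at [435.6  -6.8 113.9] jaw yaw -105.5 tilt [-0.002 -0.   ] delta tool [121.4 -62.6 -11.4] rows 2.9 twist -0.12829815605866202 q6 1.77 w 0.259
```

Emit:
drive_tool(steps=[[[30,-15.5,-3],0],[[30,-15.5,-3],0],[[30,-15.5,-3],0],[[31,-16,-2],0],[[0,0,20],0],[[0,0,20],0],[[0,0,0],0],[[0,0,0],0]])

```text
time: 5.07
tool_pos: [0.5678, 0.0199, 0.0838]
tcp_rot: [3.111, -0.428, -0.008]
wrist_force: [-0.3, 0.2, -0.3]
width: 0.261
```

```bash
python3 -c "
from h import *
go(569.4,21,42,-105.4)
import pickle
i=bot.camera_info('wrist');snap('wrist','w5');pickle.dump(i,open('w5.pkl','wb'))"
```

```text
t 5.07 at [567.8  19.9  83.8] jaw yaw -105.7 tilt [-0.005 -0.   ] delta tool [ 1.4 -1.6 41.8] rows 1.0 twist -0.2595040494311007 q6 1.84 w 0.261
```

View pics/w5.png

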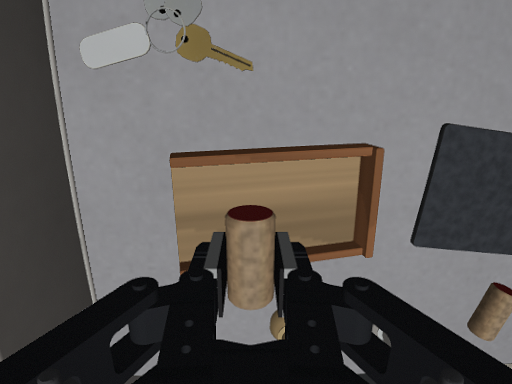

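```bash
python3 - <<'E'
from m2 import *
im,h,i=load('w5')
P=np.array([(plane('wrist',[uv],z,i)[0])*1000 for uv,z in(((172,153),.052),((382,147),.029),((375,259),.029),((378,153),.029),((170,165),.0))]);print(P.round(1))
print(yaw(P[0]-P[1]),yaw(P[2]-P[1]), np.hypot(*(P[0]-P[1])[:2]),np.hypot(*(P[2]-P[1])[:2]))
E
```

```text
[[619.4  49.7  52. ]
 [585.5 -70.7  29. ]
 [508.7 -54.2  29. ]
 [582.4 -67.6  29. ]
 [605.7  69.    0. ]]
74.26935803785014 167.91313395618087 125.08780250787194 78.51078645989168
```

Emit:
drive_tool(steps=[[[1,-3,15],0],[[1,0,15],0],[[0,0,8],0],[[0,0,4],0],[[0,0,0],0],[[0,0,0],0]])

```text
time: 5.62
tool_pos: [0.5728, 0.0239, 0.0445]
tcp_rot: [-3.113, 0.424, -0.001]
wrist_force: [-0.1, -0.1, -0.4]
width: 0.257
```

```bash
python3 -c "
from h import *
go(570.4,22,42,-105.6)"
```

```text
t 5.62 at [572.8  23.9  44.5] jaw yaw -105.5 tilt [ 0.001 -0.   ] delta tool [-1.9  2.4  2.5] rows 0.1 twist 0.0852255750120463 q6 1.84 w 0.257
```

Emit:
drive_tool(steps=[[[-1.5,2,2],0],[[0,0,0],0]])

```text
time: 5.78
tool_pos: [0.5707, 0.0224, 0.0424]
tcp_rot: [-3.113, 0.423, -0.001]
wrist_force: [0.2, 0.0, 0.4]
width: 0.257
```

Emit:
drive_tool(steps=[[[0,0,0],0],[[0,0,0],0],[[0,0,0],0],[[0,0,-20],0],[[0,0,-30],0],[[0,0,-30],0],[[0,0,0],0],[[0,0,0],0]], jaw=0.45)

```text
time: 6.45
tool_pos: [0.5729, 0.0227, 0.1247]
tcp_rot: [-3.112, 0.423, -0.009]
wrist_force: [0.4, 0.7, 0.4]
width: 0.453
```

```bash
python3 -c "
from h import *
go(418,-151,125,58.5)
import pickle
i=bot.camera_info('wrist');snap('wrist','w6');pickle.dump(i,open('w6.pkl','wb'))"
```

```text
t 6.45 at [572.9  22.7 124.7] jaw yaw -105.5 tilt [0.006 0.   ] delta tool [-102.9  208.7   -1.2] rows 5.0 twist 16.01617348196328 q6 1.84 w 0.453
```

View pics/w6.png

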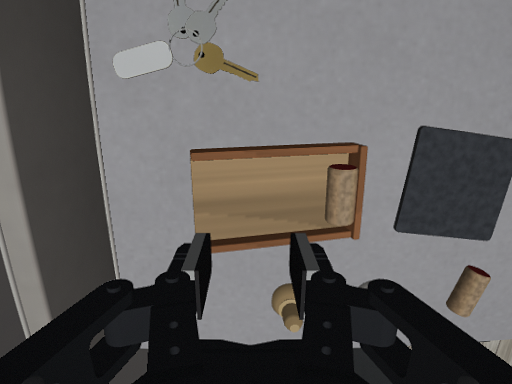

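The first cork lies across the rack at its stop (342,195). Next is the second cork, at (468,290).

Emit:
drive_tool(steps=[[[-17,35,0],0],[[-17,35,0],0],[[-17,35,0],0],[[-17,35,0],0],[[-17,35,0],0],[[-17,34,0],5.5],[[0,0,25],5.5],[[0,0,25],5]], jaw=0.55)

```text
time: 7.17
tool_pos: [0.4154, -0.1535, 0.0714]
tcp_rot: [3.019, -0.866, 0.003]
wrist_force: [-0.3, 1.0, -0.2]
width: 0.549
```

Emit:
drive_tool(steps=[[[0,0,10],0],[[0,0,0],0],[[0,0,0],0]])

```text
time: 7.42
tool_pos: [0.4153, -0.1508, 0.0606]
tcp_rot: [-3.024, 0.848, 0.006]
wrist_force: [0.6, 0.0, 0.4]
width: 0.549
```

```bash
python3 -c "
from m2 import *
go(417,-150.5,5.5,-121.5)
i=bot.camera_info('wrist');snap('wrist','w7');pickle.dump(i,open('w7.pkl','wb'))
im,h,i=load('w7')
rect('corkA',(h[...,1]>60).astype(np.uint8)*255,(225,150,65,95),.014,i)
"
```

```text
t 7.42 at [ 415.3 -150.8   60.6] jaw yaw -121.3 tilt [-0.003  0.001] delta tool [ 1.5 -1.2 55.1] rows 1.3 twist 0.1613082812933868 q6 1.71 w 0.549
corkA px (233, 174, 36, 71) c [ 417.4 -152.6] size [21.7 47. ] long ang 147.8
```

View pics/w7.png

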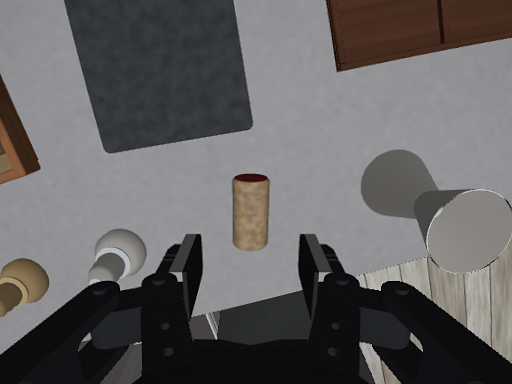

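The cork sits centred and aligned between the jaws at (251,212).

Emit:
drive_tool(steps=[[[2,0.5,20],0],[[0,0,18],0],[[0,0,12],0],[[0,0,5],0],[[0,0,0],0],[[0,0,0],0]])

```text
time: 7.97
tool_pos: [0.4189, -0.1531, 0.0076]
tcp_rot: [3.024, -0.851, 0.002]
wrist_force: [-0.2, 0.7, -0.2]
width: 0.552
```

Emit:
drive_tool(steps=[[[0,0,0],0],[[0,0,0],0],[[0,0,0],0],[[0,0,0],0],[[0,0,0],0],[[0,0,0],0]], jaw=0)

```text
time: 8.47
tool_pos: [0.4191, -0.1535, 0.0081]
tcp_rot: [3.024, -0.853, 0.004]
wrist_force: [-0.6, 0.5, 6.3]
width: 0.256
```

Emit:
drive_tool(steps=[[[0,0,-30],0],[[0,0,-40],-5.3],[[0,0,-35],-5.3],[[0,0,-15],-5.3],[[0,0,0],0],[[0,0,0],0]])

```text
time: 8.97
tool_pos: [0.4188, -0.1535, 0.1281]
tcp_rot: [3.111, -0.428, 0.005]
wrist_force: [-0.2, 0.0, -0.6]
width: 0.257
```

```bash
python3 -c "
from m2 import *
go(570.4,22,125,-105.6)
i=bot.camera_info('wrist');snap('wrist','w8');pickle.dump(i,open('w8.pkl','wb'))
"
```

```text
t 8.97 at [ 418.8 -153.5  128.1] jaw yaw -105.7 tilt [ 0.003 -0.001] delta tool [  98.5 -209.9    3.3] rows 5.0 twist -0.08240166284333839 q6 1.44 w 0.257
```

View pics/w8.png

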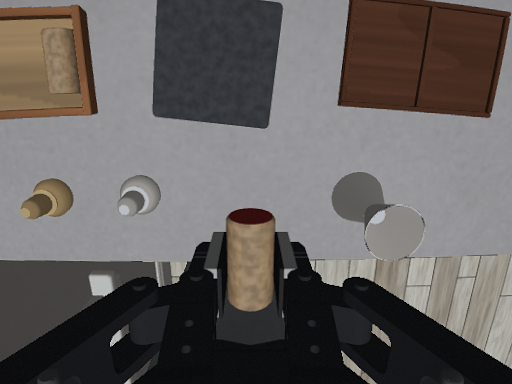

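The cork is held straight (250,260). On to the rack.

Emit:
drive_tool(steps=[[[16.5,-35,0],0],[[16.5,-35,0],0],[[16.5,-35,0],0],[[16.5,-35,0],0],[[16.5,-35,0],0],[[16,-35,3],0],[[0,0,0],0],[[0,0,0],0]])

```text
time: 9.68
tool_pos: [0.5682, 0.0243, 0.1208]
tcp_rot: [3.112, -0.423, -0.008]
wrist_force: [-0.3, -0.3, 0.2]
width: 0.255
```

Emit:
drive_tool(steps=[[[0,0,30],0],[[0,0,30],0],[[0,0,15],0],[[0,0,5],0],[[0,0,0],0],[[0,0,0],0]])

```text
time: 10.18
tool_pos: [0.5686, 0.022, 0.0436]
tcp_rot: [3.112, -0.428, -0.002]
wrist_force: [-1.2, 0.4, -0.7]
width: 0.253
```

```bash
python3 -c "
from m2 import *
go(570.4,22,43,-105.6)"
```

```text
t 10.18 at [568.6  22.   43.6] jaw yaw -105.7 tilt [-0.001 -0.   ] delta tool [ 1.8 -0.5  0.6] rows 0.0 twist -0.06518345315599561 q6 1.84 w 0.253
```

Emit:
drive_tool(steps=[[[0,0,0],0],[[0,0,0],0],[[0,0,0],0],[[0,0,-20],0],[[0,0,-30],0],[[0,0,-30],0],[[0,0,0],0],[[0,0,0],0]], jaw=0.45)

```text
time: 10.85
tool_pos: [0.5719, 0.0228, 0.1275]
tcp_rot: [-3.112, 0.426, -0.011]
wrist_force: [0.2, -0.9, 0.0]
width: 0.448
```

```bash
python3 -c "
from m2 import *
go(435,-60,125,-18)
i=bot.camera_info('wrist');snap('wrist','w9');pickle.dump(i,open('w9.pkl','wb'))
"
```

```text
t 10.85 at [571.9  22.8 127.5] jaw yaw -105.6 tilt [ 0.007 -0.   ] delta tool [-109.7  116.5    1.5] rows 2.8 twist -87.58727726799253 q6 1.84 w 0.448
```

View pics/w9.png

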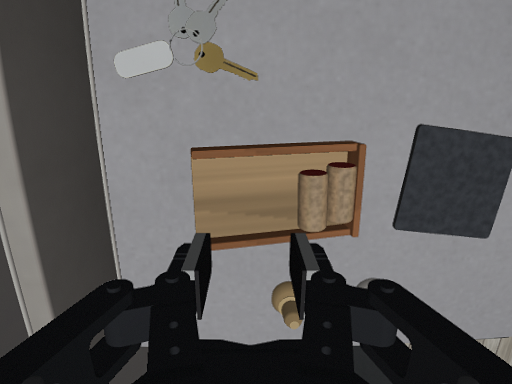

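Both corks lie across the rack at its stop, at (342,195) and (313,200). Next come the stoppers, starting with steel.

Emit:
drive_tool(steps=[[[-36,39,0],0],[[-36,39,0],0],[[-36,39,0],0],[[0,0,0],-7.1],[[0,0,0],-7.1],[[0,0,0],-7.1],[[0,0,0],-7.1],[[0,0,0],-7.1]], jaw=0.62)

```text
time: 11.57
tool_pos: [0.4613, -0.0429, 0.1222]
tcp_rot: [-3.092, -0.552, 0.004]
wrist_force: [0.4, -0.6, 0.2]
width: 0.621
```

Emit:
drive_tool(steps=[[[0,0,0],-7.1],[[0,0,0],-7.1],[[0,0,0],-7.1],[[0,0,0],-7.1],[[0,0,0],-7.1],[[0,0,10],-7.1],[[0,0,10],-7.1],[[0,0,0],-1.5]])

```text
time: 12.23
tool_pos: [0.4599, -0.0425, 0.1004]
tcp_rot: [-2.547, -1.831, 0.007]
wrist_force: [-0.5, 0.0, -0.6]
width: 0.621
```

Emit:
drive_tool(steps=[[[0,0,0],0],[[0,0,0],0]])

```text
time: 12.4
tool_pos: [0.4618, -0.0428, 0.1025]
tcp_rot: [-2.556, -1.824, 0.003]
wrist_force: [0.5, 0.2, -0.9]
width: 0.62
```

```bash
python3 -c "
from m2 import *
go(434,-60,5,-19)
i=bot.camera_info('wrist');snap('wrist','w10');pickle.dump(i,open('w10.pkl','wb'))
"
```

```text
t 12.4 at [461.8 -42.8 102.5] jaw yaw -19.0 tilt [-0.002  0.   ] delta tool [-25.3 -20.5  97.6] rows 2.3 twist 0.04058428034373662 q6 0.18 w 0.62
```

View pics/w10.png

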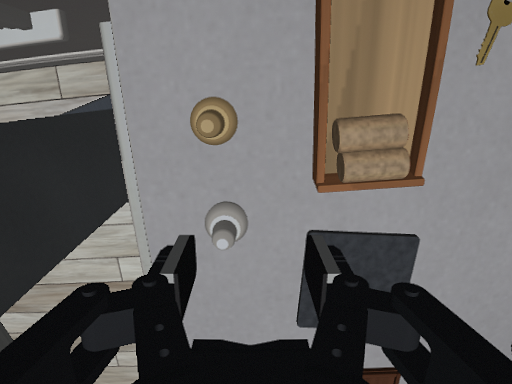

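```bash
python3 - <<'E'
from m2 import *
im,h,i=load('w10')
for n,u in(('steel',[[226.5,221],[205,221],[248,221],[226.5,201]]),('brass',[[214,120],[190,120],[238,120],[214,97]])):
    P=plane('wrist',u,.009,i)*1000; print(n,P.round(1)[:,:2].tolist(),np.hypot(*(P[1]-P[2])[:2]))
go(434,-60,50,-19)
E
```

```text
steel [[436.1, -58.8], [420.0, -53.3], [452.2, -64.3], [441.9, -43.1]] 34.05339004466212
brass [[454.5, 17.9], [438.0, 23.6], [470.9, 12.2], [460.2, 33.0]] 34.77101858907974
t 12.45 at [462.2 -42.8 103. ] jaw yaw -19.0 tilt [-0.002  0.   ] delta tool [-25.4 -21.   53.1] rows 1.3 twist 0.04765488729202616 q6 0.18 w 0.626
```

Emit:
drive_tool(steps=[[[-12,-9.5,10],0],[[-12,-9.5,15],0],[[0,0,10],0],[[0,0,0],0],[[0,0,0],0]])

```text
time: 12.87
tool_pos: [0.4371, -0.0593, 0.0685]
tcp_rot: [-2.556, -1.825, 0.001]
wrist_force: [1.1, -0.3, -0.3]
width: 0.617
```

```bash
python3 -c "
from m2 import *
go(435.5,-59,4,-19)
i=bot.camera_info('wrist');snap('wrist','w11');pickle.dump(i,open('w11.pkl','wb'))
"
```

```text
t 12.87 at [437.1 -59.3  68.5] jaw yaw -18.9 tilt [-0.001  0.   ] delta tool [-0.2 -1.6 64.5] rows 1.5 twist 0.06309298621177106 q6 0.14 w 0.617
```

View pics/w11.png

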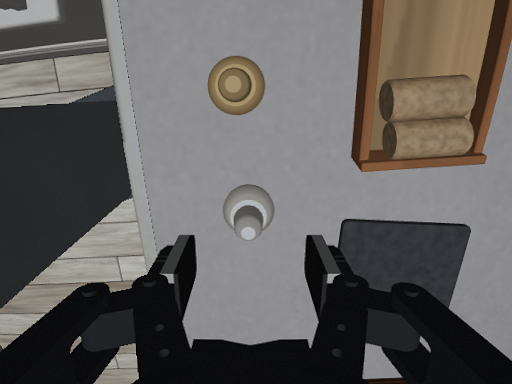

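Emit:
drive_tool(steps=[[[0,-1.5,20],0],[[0,0,20],0],[[0,0,15],0],[[0,0,7],0],[[0,0,0],0],[[0,0,0],0]])

```text
time: 13.42
tool_pos: [0.4366, -0.0589, 0.0073]
tcp_rot: [2.555, 1.827, 0.001]
wrist_force: [0.6, 0.4, 0.1]
width: 0.619
```

```bash
python3 -c "
from m2 import *
go(435.5,-59,4,-19)
"
```

```text
t 13.42 at [436.6 -58.9   7.3] jaw yaw -18.9 tilt [ 0.001 -0.   ] delta tool [-0.4 -1.   3.3] rows 0.1 twist 0.12317534722109258 q6 0.14 w 0.619
```

Emit:
drive_tool(steps=[[[0,-1,3],0],[[0,0,0],0]])

```text
time: 13.58
tool_pos: [0.4357, -0.0588, 0.0046]
tcp_rot: [2.555, 1.826, 0.002]
wrist_force: [-1.0, 0.2, 0.4]
width: 0.616
```

Emit:
drive_tool(steps=[[[0,0,0],0],[[0,0,0],0],[[0,0,0],0],[[0,0,0],0],[[0,0,0],0],[[0,0,0],0]], jaw=0, force=35)

```text
time: 14.08
tool_pos: [0.4353, -0.0587, 0.0047]
tcp_rot: [2.555, 1.826, 0.001]
wrist_force: [-1.5, 1.4, 5.7]
width: 0.369
```

Emit:
drive_tool(steps=[[[0,0,-20],0],[[0,0,-35],0],[[0,0,-35],0],[[0,0,-30],0],[[0,0,0],0],[[0,0,0],0]])

```text
time: 14.58
tool_pos: [0.4368, -0.0591, 0.1262]
tcp_rot: [2.552, 1.824, 0.006]
wrist_force: [1.3, -0.3, -1.0]
width: 0.367
```

```bash
python3 -c "
from m2 import *
# tray compartments
o=np.array([481,-315]);a=np.radians(71.1);ey=np.array([np.cos(a),np.sin(a)])
print(o+31.5*ey,o-31.5*ey)
T=o+31.5*ey
go(T[0],T[1],125,-19)
i=bot.camera_info('wrist');snap('wrist','w12');pickle.dump(i,open('w12.pkl','wb'))
"
```

```text
[ 491.20339867 -285.1983112 ] [ 470.79660133 -344.8016888 ]
t 14.58 at [436.8 -59.1 126.2] jaw yaw -18.9 tilt [ 0.006 -0.001] delta tool [-196.3  124.7    1.8] rows 4.7 twist 0.1078748078871854 q6 0.14 w 0.367
```

View pics/w12.png

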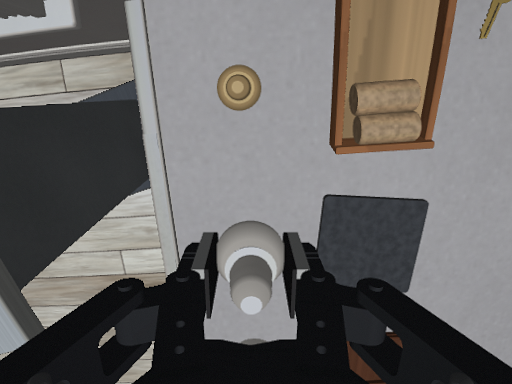

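The steel stopper is held upright (250,265). Next I'll check the tray against w8.

```bash
python3 - <<'E'
from m2 import *
im,h,i=load('w8')
sat=(h[...,1]>60).astype(np.uint8)*255
rect('tray w8',sat,(325,0,187,125),.009,i)
im,h,i=load('w2')
c=plane('wrist',[[65,118],[263,76]],.009,i)*1000; print(c, yaw(c[0]-c[1]))
a=np.radians(71.1);ey=np.array([np.cos(a),np.sin(a)]);ex=np.array([ey[1],-ey[0]])
print(c[0][:2]+42*ex-65*ey,c[1][:2]+42*ex+65*ey)
E
```

```text
tray w8 px (338, 0, 173, 117) c [ 480.7 -313. ] size [130.7  82.8] long ang 71.2
[[ 461.1120197  -243.18351808    9.        ]
 [ 420.83042122 -363.07515657    9.        ]] 71.4285069128274
[ 479.79297259 -318.28359796] [ 481.62063847 -315.18413981]
```

Emit:
drive_tool(steps=[[[-33,21,0],0],[[-33,21,0],0],[[-33,21,0],0],[[-33,21,0],0],[[-32,20,0],0],[[-32,21,0],0],[[0,0,20],0],[[0,0,0],0]])

```text
time: 15.3
tool_pos: [0.4865, -0.2848, 0.0983]
tcp_rot: [-2.552, -1.818, 0.005]
wrist_force: [-1.3, 1.6, -1.9]
width: 0.367
```

Emit:
drive_tool(steps=[[[0,0,25],0],[[0,0,20],0],[[0,0,0],0],[[0,0,0],0]])

```text
time: 15.63
tool_pos: [0.4869, -0.2823, 0.0561]
tcp_rot: [-2.55, -1.824, 0.004]
wrist_force: [0.6, -0.9, -0.6]
width: 0.371
```

```bash
python3 -c "
from m2 import *
go(491,-285,10,-19)
i=bot.camera_info('wrist');snap('wrist','w13');pickle.dump(i,open('w13.pkl','wb'))
"
```

```text
t 15.63 at [ 486.9 -282.3   56.1] jaw yaw -18.9 tilt [-0.006  0.004] delta tool [-1.3  5.1 46. ] rows 1.1 twist 0.14610558626432635 q6 -0.24 w 0.371
```

View pics/w13.png

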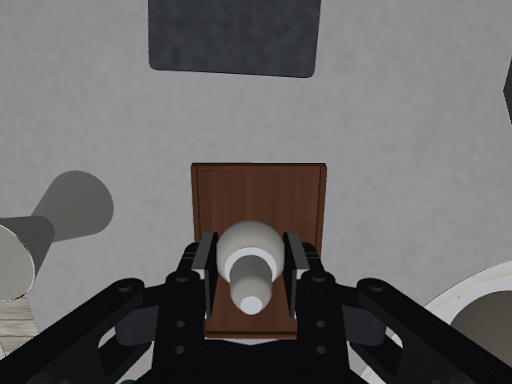

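```bash
python3 - <<'E'
from m2 import *
im,h,i=load('w13')
c=plane('wrist',[[192,164],[326,164]],.009,i)*1000; print(c, yaw(c[1]-c[0]),np.hypot(*(c[1]-c[0])[:2]))
a=np.radians(71.1);ey=np.array([np.cos(a),np.sin(a)])
m=c.mean(0)[:2]; print('centre',m-65*ey,'comp+',m-33.5*ey)
E
```

```text
[[ 463.73284934 -239.96767684    9.        ]
 [ 540.220843   -265.83632413    9.        ]] -18.68581102541177 80.74404055755507
centre [ 480.92221399 -314.39754881] comp+ [ 491.12561266 -284.59586   ]
```

The tray is confirmed; the compartment target is (491,-285). Lowering.

Emit:
drive_tool(steps=[[[-1,5,15],0],[[0,0,15],0],[[0,0,8],0],[[0,0,4],0],[[0,0,0],0],[[0,0,0],0]])

```text
time: 16.18
tool_pos: [0.4943, -0.2872, 0.0175]
tcp_rot: [2.555, 1.827, 0.0]
wrist_force: [-0.4, -0.4, 0.1]
width: 0.368
```

```bash
python3 -c "
from m2 import *
go(491,-285,9.5,-19)
print(bot.read_state()['wrist_force'])
"
```

```text
t 16.18 at [ 494.3 -287.2   17.5] jaw yaw -18.9 tilt [ 0.001 -0.   ] delta tool [ 1.  -3.9  8. ] rows 0.2 twist 0.119793720672277 q6 -0.24 w 0.368
[-0.43760196 -0.40907001  0.06182147]
```

Emit:
drive_tool(steps=[[[0.5,-3,4],0],[[0,0,3],0],[[0,0,0],0],[[0,0,0],0]])

```text
time: 16.52
tool_pos: [0.4911, -0.2856, 0.0098]
tcp_rot: [-2.556, -1.827, 0.0]
wrist_force: [-0.8, 1.0, 0.0]
width: 0.369
```

```bash
python3 -c "
from m2 import *
go(491,-285,9.5,-19)
print(bot.read_state()['wrist_force'])
"
```

```text
t 16.52 at [ 491.1 -285.6    9.8] jaw yaw -18.9 tilt [-0.  0.] delta tool [ 0.6 -0.3  0.3] rows 0.0 twist 0.1056634335904647 q6 -0.24 w 0.369
[-0.80157515  1.01417351  0.03352463]
```

Emit:
drive_tool(steps=[[[0,0,0.7],0],[[0,0,0],0],[[0,0,0],0]])

```text
time: 16.77
tool_pos: [0.4914, -0.2858, 0.0092]
tcp_rot: [2.556, 1.827, 0.0]
wrist_force: [0.4, -0.3, 0.2]
width: 0.372
```

Emit:
drive_tool(steps=[[[0,0,0],0],[[0,0,0],0],[[0,0,0],0],[[0,0,0],0],[[0,0,-15],0],[[0,0,-30],0],[[0,0,-35],0],[[0,0,-35],0]], jaw=0.48)

```text
time: 17.43
tool_pos: [0.4904, -0.2852, 0.1244]
tcp_rot: [-2.554, -1.825, 0.001]
wrist_force: [0.7, -0.6, -1.2]
width: 0.477
```

```bash
python3 -c "
from m2 import *
go(454.5,18,125,-19)
i=bot.camera_info('wrist');snap('wrist','w14');pickle.dump(i,open('w14.pkl','wb'))
"
```

```text
t 17.43 at [ 490.4 -285.2  124.4] jaw yaw -18.9 tilt [-0.002  0.001] delta tool [ 2.752e+02 -1.321e+02 -1.000e-01] rows 6.6 twist 0.10872353688816361 q6 -0.24 w 0.477
```

View pics/w14.png

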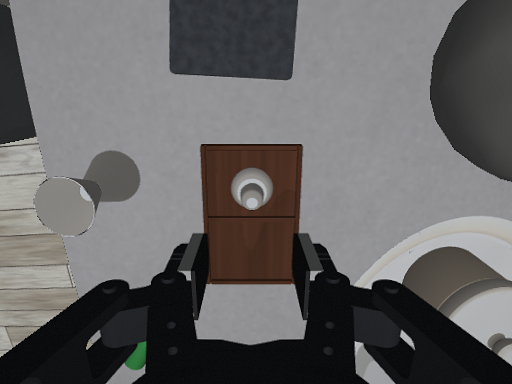

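The steel stopper stands upright in its compartment (252,188). Now the brass one.

Emit:
drive_tool(steps=[[[35,-16.5,0],0],[[35,-16.5,0],0],[[35,-16.5,0],0],[[34,-16.5,0],0],[[34,-16.5,0],0],[[34,-16.5,0],0],[[34,-16.5,0],0],[[34,-16.5,0],0]], jaw=0.62)

```text
time: 18.15
tool_pos: [0.455, 0.0188, 0.1242]
tcp_rot: [2.556, 1.826, 0.001]
wrist_force: [1.4, 0.9, -0.3]
width: 0.623
```

Emit:
drive_tool(steps=[[[0,0,30],0],[[0,0,25],0],[[0,0,0],0],[[0,0,0],0]])

```text
time: 18.48
tool_pos: [0.4537, 0.0174, 0.0679]
tcp_rot: [-2.554, -1.826, 0.005]
wrist_force: [0.3, -0.3, -0.1]
width: 0.622
```

```bash
python3 -c "
from m2 import *
go(454.5,18,4,-19)
i=bot.camera_info('wrist');snap('wrist','w15');pickle.dump(i,open('w15.pkl','wb'))
im,h,i=load('w15')
r=rect('brass',(h[...,1]>60).astype(np.uint8)*255,(215,160,70,110),.009,i)
"
```

```text
t 18.48 at [453.7  17.4  67.9] jaw yaw -18.9 tilt [-0.004  0.   ] delta tool [ 0.9  0.8 63.9] rows 1.5 twist 0.14020437321190116 q6 0.31 w 0.622
brass px (226, 183, 51, 56) c [453.6  16.5] size [35.2 34.8] long ang 27.1
```

View pics/w15.png

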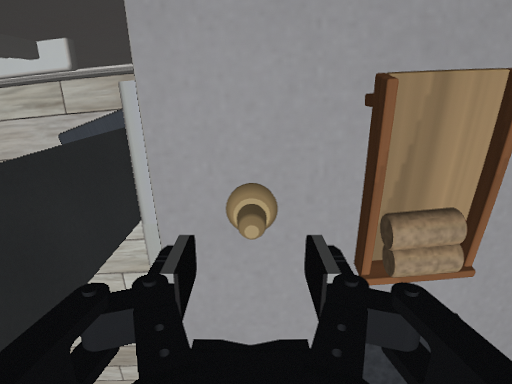

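The brass stopper is centred between the jaws (252,208). Descending.

Emit:
drive_tool(steps=[[[0,0,20],0],[[0,0,20],0],[[0,0,14],0],[[0,0,6],0],[[0,0,0],0],[[0,0,0],0]])

```text
time: 19.03
tool_pos: [0.4566, 0.0168, 0.0102]
tcp_rot: [2.556, 1.825, 0.002]
wrist_force: [-0.1, 0.1, 0.1]
width: 0.621
```

```bash
python3 -c "
from m2 import *
go(454.2,17.5,4.5,-19)
"
```

```text
t 19.03 at [456.6  16.8  10.2] jaw yaw -18.9 tilt [ 0.002 -0.   ] delta tool [-0.1 -2.5  5.7] rows 0.1 twist 0.05669601718201989 q6 0.31 w 0.621
```

Emit:
drive_tool(steps=[[[0,-2,5],0],[[0,0,0],0],[[0,0,0],0]])

```text
time: 19.28
tool_pos: [0.4538, 0.0178, 0.0046]
tcp_rot: [2.556, 1.826, 0.001]
wrist_force: [-0.2, -0.6, 0.3]
width: 0.622
```

Emit:
drive_tool(steps=[[[0,0,0],0],[[0,0,0],0],[[0,0,0],0],[[0,0,0],0],[[0,0,0],0],[[0,0,0],0]], jaw=0)

```text
time: 19.78
tool_pos: [0.4538, 0.0179, 0.0048]
tcp_rot: [2.556, 1.827, 0.0]
wrist_force: [-2.4, 0.1, 6.6]
width: 0.365
```

Emit:
drive_tool(steps=[[[0,0,-20],0],[[0,0,-35],0],[[0,0,-35],0],[[0,0,-30],0],[[0,0,0],0],[[0,0,0],0]])

```text
time: 20.28
tool_pos: [0.4556, 0.0178, 0.1264]
tcp_rot: [2.553, 1.825, 0.007]
wrist_force: [-0.2, -0.3, -0.8]
width: 0.365
```

```bash
python3 -c "
from m2 import *
go(471,-344,125,-19)
i=bot.camera_info('wrist');snap('wrist','w16');pickle.dump(i,open('w16.pkl','wb'))
"
```

```text
t 20.28 at [455.6  17.8 126.4] jaw yaw -18.9 tilt [ 0.006 -0.   ] delta tool [-337.4  131.7    1.5] rows 8.1 twist 0.11375830203246551 q6 0.31 w 0.365
```

View pics/w16.png

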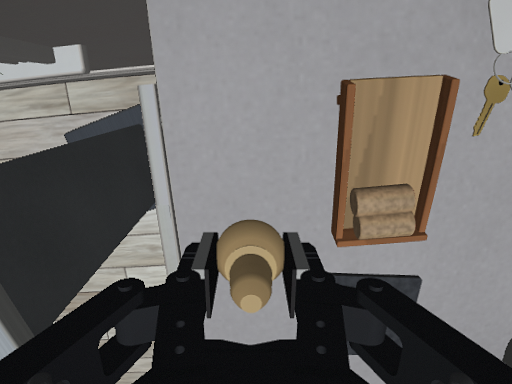

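Emit:
drive_tool(steps=[[[-34,13.5,0],0],[[-34,13.5,0],0],[[-34,13.5,0],0],[[-34,13.5,0],0],[[-34,13.5,0],0],[[-34,13.5,0],0],[[-34,13,0],0],[[-34,13,0],0]])

```text
time: 21.0
tool_pos: [0.4647, -0.2748, 0.1211]
tcp_rot: [-2.552, -1.824, 0.003]
wrist_force: [0.6, 0.6, -0.5]
width: 0.367
```

Emit:
drive_tool(steps=[[[-33,12.5,0],0],[[-33,12.5,0],0],[[0,0,0],0],[[0,0,20],0],[[0,0,25],0],[[0,0,20],0],[[0,0,0],0],[[0,0,0],0]])

```text
time: 21.67
tool_pos: [0.4665, -0.3424, 0.0557]
tcp_rot: [-2.55, -1.823, 0.003]
wrist_force: [-0.2, 0.3, -0.8]
width: 0.366
```

```bash
python3 -c "
from m2 import *
go(470.7,-344.3,9.5,-19)
i=bot.camera_info('wrist');snap('wrist','w17');pickle.dump(i,open('w17.pkl','wb'))
"
```

```text
t 21.67 at [ 466.5 -342.4   55.7] jaw yaw -18.9 tilt [-0.006  0.005] delta tool [-0.6  4.9 46.1] rows 1.1 twist 0.11576912668076034 q6 -0.35 w 0.366
```

View pics/w17.png

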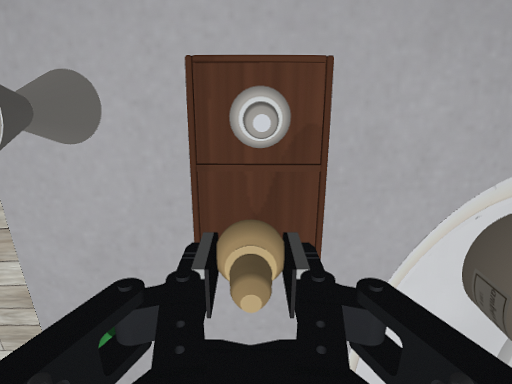

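Emit:
drive_tool(steps=[[[-1,3,15],0],[[0,0,15],0],[[0,0,8],0],[[0,0,4],0],[[0,0,0],0],[[0,0,0],0]])

```text
time: 22.22
tool_pos: [0.4719, -0.3468, 0.0178]
tcp_rot: [2.555, 1.826, 0.0]
wrist_force: [-0.0, -0.7, 0.2]
width: 0.365
```

```bash
python3 -c "
from m2 import *
go(470.7,-344.3,9.5,-19)
"
```

```text
t 22.22 at [ 471.9 -346.8   17.8] jaw yaw -18.9 tilt [ 0.001 -0.001] delta tool [ 2.  -2.   8.3] rows 0.2 twist 0.11504077275621682 q6 -0.35 w 0.365
```

Emit:
drive_tool(steps=[[[1.5,-1.5,4],0],[[0,0,3.5],0],[[0,0,0],0],[[0,0,0],0]])

```text
time: 22.55
tool_pos: [0.4704, -0.3446, 0.0095]
tcp_rot: [-2.556, -1.827, 0.0]
wrist_force: [0.1, -0.4, -0.6]
width: 0.368
```

```bash
python3 -c "
from m2 import *
go(470.7,-344.3,9.2,-19)
"
```

```text
t 22.55 at [ 470.4 -344.6    9.5] jaw yaw -18.9 tilt [-0.  0.] delta tool [0.3 0.2 0.3] rows 0.0 twist 0.10786512761393396 q6 -0.35 w 0.368
```

Emit:
drive_tool(steps=[[[0,0,0],0],[[0,0,0],0],[[0,0,0],0],[[0,0,0],0],[[0,0,-15],0],[[0,0,-35],0],[[0,0,-40],0],[[0,0,-40],0]], jaw=0.48)

```text
time: 23.22
tool_pos: [0.4697, -0.344, 0.14]
tcp_rot: [-2.554, -1.825, 0.001]
wrist_force: [-0.0, -0.4, -0.0]
width: 0.483
```

```bash
python3 - <<'E'
from m2 import *
im,h,i=load('w14')
print(plane('wrist',[[66,206],[35,206],[98,206],[66,177],[66,236]],.08,i)*1000)
go(378,-243,150,-19)
i=bot.camera_info('wrist');snap('wrist','w18');pickle.dump(i,open('w18.pkl','wb'))
E
```

```text
[[ 381.96541791 -241.41653019   80.        ]
 [ 362.02165523 -234.75413802   80.        ]
 [ 401.94301141 -248.1114848    80.        ]
 [ 391.11308654 -224.54247532   80.        ]
 [ 371.75854582 -259.89852245   80.        ]]
t 23.22 at [ 469.7 -344.   140. ] jaw yaw -18.9 tilt [-0.002  0.002] delta tool [  65.9 -119.5   -9.6] rows 2.9 twist 0.10864020525991691 q6 -0.35 w 0.483
```

View pics/w18.png

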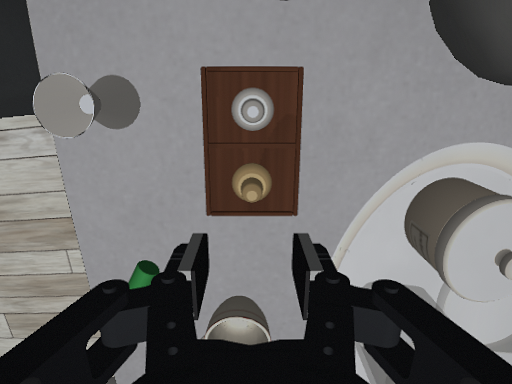

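```bash
python3 - <<'E'
from m2 import *
for n,u,v in(('w1',[[184,157]],[[168,172.5]]),('w14',[[112,176]],[[66,206]]),('w18',[[112,101.5]],[[64,105.5]])):
    im,h,i=load(n); print(n,plane('wrist',u,0,i)[0]*1000,plane('wrist',v,.08,i)[0]*1000)
im=cv2.imread('pics/w18.png'); cv2.imwrite('pics/w18c.png',cv2.resize(im[60:150,15:155],None,fx=5,fy=5,interpolation=cv2.INTER_CUBIC))
E
```

```text
w1 [ 379.31905704 -242.18799074    0.        ] [ 379.82754578 -243.23440306   80.        ]
w14 [ 378.15888571 -240.99047328    0.        ] [ 381.96541791 -241.41653019   80.        ]
w18 [ 378.1648801  -240.83046869    0.        ] [ 380.60363012 -242.10171222   80.        ]
```

View pics/w18c.png

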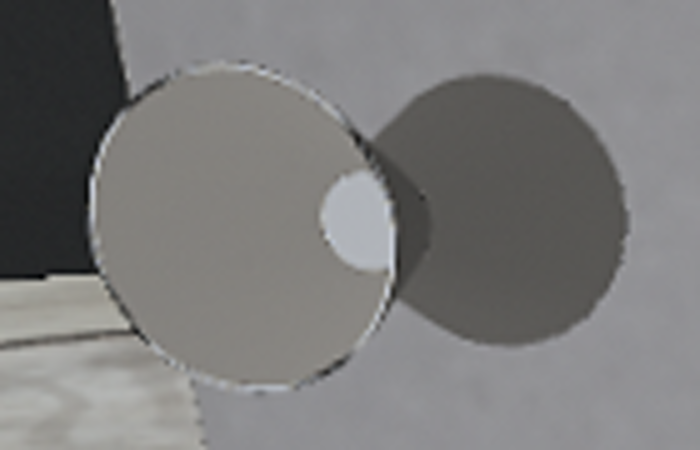

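Both stoppers stand upright, one per compartment, at (252,108) and (252,183). The jigger is at (380,-242).

Emit:
drive_tool(steps=[[[16.5,-29,0],0],[[16.5,-29.5,0],0],[[16.5,-29.5,0],0],[[16.5,-29.5,0],0],[[0,0,0],0],[[0,0,0],0]], jaw=0.88)

```text
time: 23.77
tool_pos: [0.3796, -0.243, 0.1392]
tcp_rot: [2.555, 1.828, -0.0]
wrist_force: [-0.0, -0.3, 0.2]
width: 0.883
```

```bash
python3 - <<'E'
from m2 import *
go(380,-242,25,-19)
i=bot.camera_info('wrist');snap('wrist','w19');pickle.dump(i,open('w19.pkl','wb'))
E
```

```text
t 23.77 at [ 379.6 -243.   139.2] jaw yaw -18.8 tilt [ 0. -0.] delta tool [  1.1   0.  114.2] rows 2.7 twist 0.15606876341892928 q6 -0.3 w 0.883
```

View pics/w19.png

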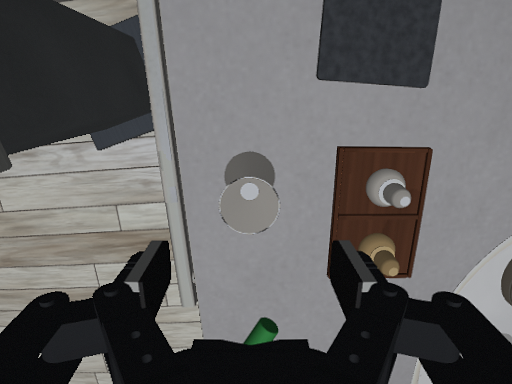

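Emit:
drive_tool(steps=[[[1,0,30],0],[[0,0,30],0],[[0,0,30],0],[[0,0,15],0],[[0,0,5],0],[[0,0,0],0],[[0,0,0],0]])

```text
time: 24.4
tool_pos: [0.3824, -0.2444, 0.0302]
tcp_rot: [2.555, 1.826, 0.001]
wrist_force: [0.4, -0.2, 0.7]
width: 0.88
```

Emit:
drive_tool(steps=[[[0,0,0],0],[[0,0,0],0],[[0,0,0],0],[[0,0,0],0],[[0,0,0],0],[[0,0,0],0],[[0,0,0],0]], jaw=0, force=35)

```text
time: 24.98
tool_pos: [0.3821, -0.2441, 0.0313]
tcp_rot: [2.554, 1.825, 0.001]
wrist_force: [-1.7, 0.0, 4.7]
width: 0.493
```

Emit:
drive_tool(steps=[[[0,0,-20],0],[[0,0,-30],0],[[0,0,-30],0],[[0,0,-15],0],[[0,0,0],0],[[0,0,0],0]])

```text
time: 25.48
tool_pos: [0.382, -0.2439, 0.126]
tcp_rot: [2.553, 1.825, 0.002]
wrist_force: [-0.3, -0.1, -1.0]
width: 0.492
```

```bash
python3 - <<'E'
from m2 import *
im,h,i=load('w6')
for n,roi in(('w1',(10,0,120,115)),('w8',(130,0,170,150)),('w11',(330,205,150,110)),('w12',(310,185,130,90))):
    im,h,i=load(n); 
    if n in('w1','w8'): rect('coaster '+n,(h[...,2]<90).astype(np.uint8)*255,roi,.006,i)
go(521,-154,125,-22)
i=bot.camera_info('wrist');snap('wrist','w20');pickle.dump(i,open('w20.pkl','wb'))
E
```

```text
coaster w1 px (27, 10, 86, 96) c [ 520.2 -155.1] size [97.1 95.6] long ang 68.0
coaster w8 px (153, 0, 130, 129) c [ 520.9 -153.6] size [94.8 94.9] long ang 157.9
t 25.48 at [ 382.  -243.9  126. ] jaw yaw -18.9 tilt [ 0.003 -0.002] delta tool [130.1 102.4   1.3] rows 3.1 twist 3.1088057606160504 q6 -0.29 w 0.492
```

View pics/w20.png

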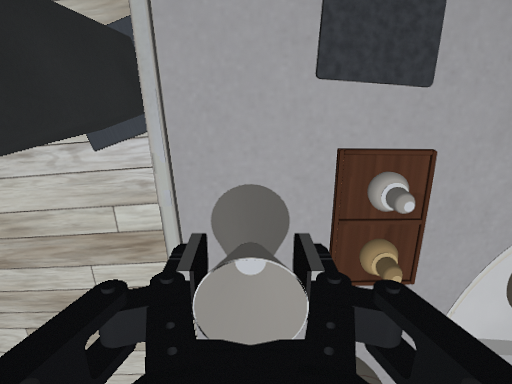

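Emit:
drive_tool(steps=[[[26,20.5,0],0],[[26,20.5,0],0],[[26,20.5,0],0],[[26,20.5,0],0],[[26,20.5,0],0],[[0,0,0],0],[[0,0,0],0]])

```text
time: 26.12
tool_pos: [0.5198, -0.152, 0.1223]
tcp_rot: [-2.551, -1.829, 0.004]
wrist_force: [-0.3, -0.2, -1.4]
width: 0.487
```

Emit:
drive_tool(steps=[[[0,0,25],0],[[0,0,25],0],[[0,0,10],0],[[0,0,0],0],[[0,0,0],0]])

```text
time: 26.53
tool_pos: [0.5184, -0.1535, 0.0634]
tcp_rot: [-2.554, -1.824, 0.003]
wrist_force: [0.2, -0.0, -1.0]
width: 0.491
```

```bash
python3 - <<'E'
from m2 import *
go(521.2,-154.6,38,-19)
i=bot.camera_info('wrist');snap('wrist','w21');pickle.dump(i,open('w21.pkl','wb'))
E
```

```text
t 26.53 at [ 518.4 -153.5   63.4] jaw yaw -18.9 tilt [-0.003  0.001] delta tool [-0.1  3.1 25.4] rows 0.6 twist 0.058685447428899806 q6 -0.0 w 0.491
```

View pics/w21.png

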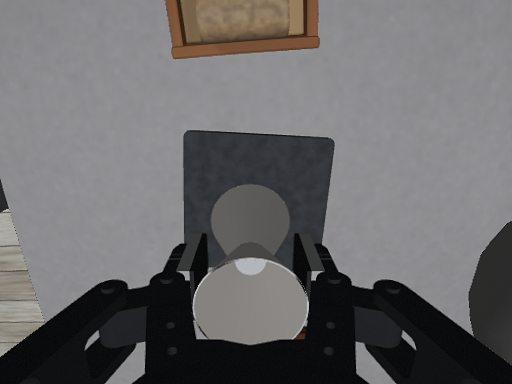

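```bash
python3 - <<'E'
from m2 import *
im,h,i=load('w21')
c=plane('wrist',[[184.5,130],[334.5,138]],.006,i)*1000; d=c[1]-c[0];u=d[:2]/np.hypot(*d[:2]);n=np.array([u[1],-u[0]]);print(c,np.hypot(*d[:2]),yaw(d))
print('centre',c.mean(0)[:2]+48*n, c.mean(0)[:2]-48*n)
E
```

```text
[[ 496.37556973  -91.25535191    6.        ]
 [ 582.85308472 -125.92985101    6.        ]] 93.1701748813649 -21.84908192910202
centre [ 521.75049946 -153.14463461] [557.47815499 -64.04056831]
```

Emit:
drive_tool(steps=[[[0,2,10],0],[[0,0,8],0],[[0,0,3],0],[[0,0,0],0],[[0,0,0],0]])

```text
time: 27.0
tool_pos: [0.5218, -0.154, 0.0433]
tcp_rot: [-2.555, -1.827, 0.001]
wrist_force: [0.1, 0.3, -1.5]
width: 0.49
```

```bash
python3 - <<'E'
from m2 import *
go(521.2,-154.6,38,-19)
E
```

```text
t 27.0 at [ 521.8 -154.    43.3] jaw yaw -18.9 tilt [-0.001  0.   ] delta tool [-0.8 -0.4  5.3] rows 0.1 twist 0.11267792248814601 q6 -0.0 w 0.49
```

Position is good. Lower the last bit and release.

Emit:
drive_tool(steps=[[[0,0,4],0],[[0,0,0],0],[[0,0,1],0],[[0,0,0],0],[[0,0,0],0]])

```text
time: 27.42
tool_pos: [0.5221, -0.1541, 0.0387]
tcp_rot: [2.556, 1.827, 0.0]
wrist_force: [0.0, 0.0, -1.6]
width: 0.49
```

Emit:
drive_tool(steps=[[[0,0,0],0],[[0,0,0],0],[[0,0,0],0],[[0,0,0],0],[[0,0,0],0]], jaw=0.75)

```text
time: 27.83
tool_pos: [0.5222, -0.1542, 0.0387]
tcp_rot: [2.556, 1.827, 0.0]
wrist_force: [-0.1, 0.5, 0.2]
width: 0.751
```

Emit:
drive_tool(steps=[[[0,0,-15],0],[[0,0,-25],0],[[0,0,-35],0],[[0,0,-35],0],[[-30,0,0],0],[[-30,0,0],0],[[-30,0,0],0],[[0,0,0],0]])

```text
time: 28.5
tool_pos: [0.4919, -0.2433, 0.1494]
tcp_rot: [2.556, 1.822, -0.002]
wrist_force: [0.6, 0.4, -1.2]
width: 0.75
```

```bash
python3 - <<'E'
from m2 import *
go(521.2,-154.6,38,-19)
i=bot.camera_info('wrist');snap('wrist','w22');pickle.dump(i,open('w22.pkl','wb'));snap('scene','scene2')
E
```

```text
t 28.5 at [ 491.9 -243.3  149.4] jaw yaw -19.0 tilt [ 0.001 -0.003] delta tool [ 93.7  -1.5 111.1] rows 2.7 twist -0.04324477505157631 q6 -0.17 w 0.75
```

View pics/w22.png

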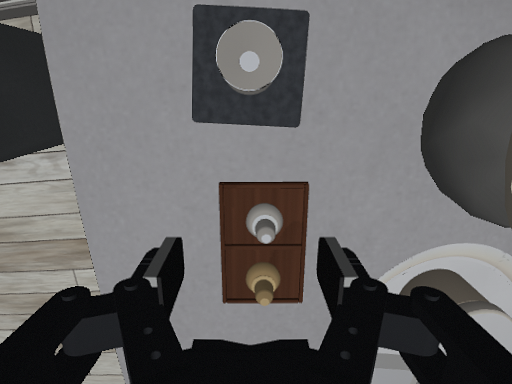

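View pics/scene2.png

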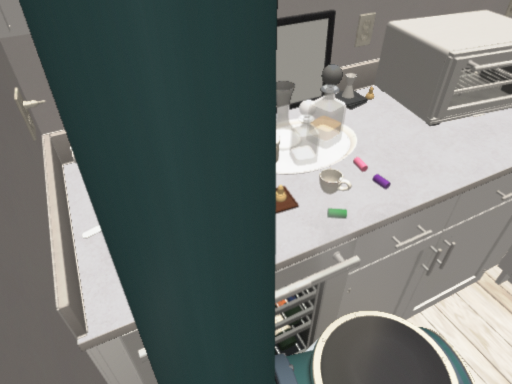

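```bash
python3 - <<'E'
from m2 import *
im,h,i=load('w22')
print('jigger rim',plane('wrist',[[249.5,55]],.086,i)*1000)
rect('coaster',(h[...,2]<90).astype(np.uint8)*255,(185,0,130,135),.006,i)
snap('top','top2'); a=cv2.imread('pics/top2.png'); cv2.imwrite('pics/top2c.png',cv2.resize(a[120:275,105:345],None,fx=3.3,fy=3.3,interpolation=cv2.INTER_CUBIC))
E
```

```text
jigger rim [[ 522.61122492 -152.59059355   86.        ]]
coaster px (192, 5, 118, 123) c [ 521.2 -153.6] size [95.  94.8] long ang 68.1
```

View pics/top2c.png

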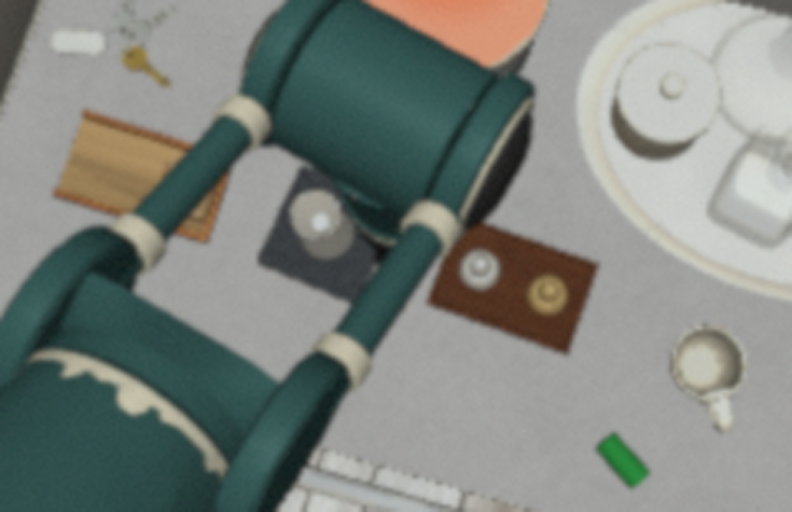

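Emit:
drive_tool(steps=[[[-35,0,-5],0],[[-35,0,-5],0],[[-35,0,-5],0],[[-35,0,-5],0],[[-35,0,-5],0],[[-35,0,-5],0],[[-35,0,0],0],[[0,0,0],0]])

```text
time: 29.32
tool_pos: [0.4127, -0.4758, 0.1791]
tcp_rot: [2.555, 1.822, -0.003]
wrist_force: [0.7, 0.1, 0.2]
width: 0.751
```

```bash
python3 - <<'E'
from m2 import *
snap('top','top3'); a=cv2.imread('pics/top3.png'); cv2.imwrite('pics/top3c.png',cv2.resize(a[110:275,105:345],None,fx=3.3,fy=3.3,interpolation=cv2.INTER_CUBIC)); print(bot.read_state()['tool_pos'])
E
```

```text
[ 0.41335723 -0.47293102  0.17846268]
```

View pics/top3c.png

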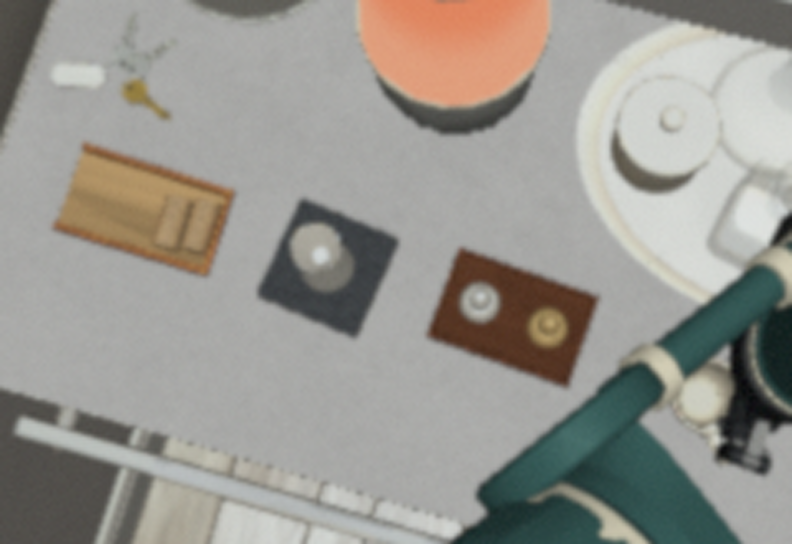

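The last top view shows both corks across the rack at its stop, the jigger on the coaster, both stoppers in the tray, and the keys untouched. I'll hand it in.

```bash
python3 -c "
from workcell import bot
print(bot.finish_job())"
```

```text
the job is handed in; nothing more can be done
None
```

The job is handed in at about 29 s of the 102 s allowed, done in the order asked: corks, then stoppers, then jigger.

- **Corks:** both were laid in the rack and rolled down. They lie across it at the stop, one behind the other, and the last top view still shows them there.
- **Stoppers:** both stand upright in the tray, steel in one compartment and brass in the other, confirmed in the wrist and top views.
- **Jigger:** it stands on the coaster, measured about 1.7 mm from the coaster's middle.
- **Bystanders:** the gripper never touched the cup, the keys or the coloured look-alikes. The cup and keys looked unmoved in the later views, though in the last top view the arm hid part of the cup.
- **Forces:** the highest wrist reading I saw was about 7 N, during the grips.

The top and wrist cameras disagreed by about 3 mm. I used mainly the wrist measurements, and no check failed.

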